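# Park a turntable flywheel at its mark and cap it with the clamp puck

## Robot

A 6-joint arm with a two-finger parallel gripper is mounted at the origin on the work surface. World frame = base frame: x ahead of the robot, y to its left, z up, the work surface at z = 0. Lengths are in mm, angles in degrees, forces in N, time in s.
With the tool pointing down it reaches from about 350 to 1000 mm from the base axis. Payload 7.1 kg.
Tool frame: the origin (TCP) lies where the fingers leave the gripper's body, on its centre line; the fingertips stand robot.tcp_to_tips ahead of it and the grasp point (between the pads) lies 54 mm ahead of it (robot.tcp_to_tips is the distance from the TCP to the fingertips, in mm); z points along the fingers, y is the line along which they close (so a half turn about z gives the same grasp; the last joint's range is limited). The gripper opens to 85 mm and grips with 20 to 120 N. Pads are 22 mm wide; open, the fingers measure 114 mm over their backs; the gripper's body (76 mm by 85 mm) begins 54 mm behind the grasp point. The pads swing forward as they close: fully open they stand 13 mm farther back than shut.
Start: joints at [-75.229, 24.242, 93.386, -0, 62.372, -1.089], TCP at [170.818, -601.188, 303.919] pointing down, gripper open.
Joint ranges: [-172.04, 172.04], [-51.8, 120.97], [4.93, 147.93], [-75.15, 255.16], [6.16, 154.13], [-145.62, 145.62]. Speed limits (degrees/s): [136.94, 136.94, 172.46, 180, 180, 180].

## Interface

Orientations are given as [roll, pitch, yaw] about the fixed x, y, z axes, in that order (R = Rz(yaw) Ry(pitch) Rx(roll)).
In Python, from cell import robot gives the robot as it stands. The module is installed in compiled form; this text tells all that it offers.
- The arm moves only by the shell command python3 -m pendant 'ROWS' [FORCE]. ROWS is JSON, a list of rows, each a list of 5 numbers: the finger opening in m, from 0 to 0.0854, then the shift along the tool's x, y, z in m, then the turn about the tool's z in rad. A call has 1 to 5 rows; each row shifts and turns the commanded pose from where the row before left it, along the tool's axes as they then stand; what a row does not reach is not made up. A row lasts 1/8 s, in which the tool goes at most 62.5 mm and 10.7 degrees, less where a joint would pass 70% of its speed; a pose out of reach is approached as far as the arm can. A call is refused whole if a number of a shift passes 0.0625 or a number of a turn 0.188, either way. A call with a gripper value outside its range is refused whole. The fingers move at their own pace and stop on an object; FORCE is the grip in N (left out, the last holds). Time passes only in rows, so rows that do not move let the fingers close. It gives the time, the measured TCP pose, the force, the opening and the grip force at its end, in the units of the state.
- robot.get_obs(): the state, without advancing time (a new reading comes with each control period).
- robot.camera(name): name is "side" or "top" or "wrist"; returns the picture (480x640x3 uint8, red, green, blue); there is no depth.
- robot.get_calibration(name): a dict with "mtx" (3x3 intrinsics, pixels), "world_from_camera" (4x4, takes a point from camera to world coordinates); the wrist camera has in their place "tool_from_camera" (4x4, takes a point from camera to tool coordinates, whose origin is the TCP and whose axes are the flange's). Camera axes: x right, y down, z forward; pixel columns grow to the right and rows downward; lengths in mm; the calibration is good to about 2 mm. A picture is of the moment at which its call begins: read the wrist's pose just before it. get_calibration takes no time and is no camera call.
- robot.job_done(): hands the job in; it is judged then, once.
The state is a dict: "clock": time; "joints": joint angles; "qvel": joint speeds; "tau": joint torques, N m; "ee_pos": TCP position; "tool_rot": TCP orientation; "wrist_force": force on the tool from outside, world axes, zero at the start; "torque": the same for the moment, N m; "opening": finger opening in mm; "grip_force": force on a finger pad.
Only numpy, scipy, OpenCV 4.12 (cv2) and the standard library are available. Lean on these libraries where they do the work, as an engineer would, in place of code of your own. Each camera call takes 0.05 s, during which the arm holds its last target. There are 200 camera calls.

## Task

Get the turntable's flywheel unit ready to be carried: with the gripper's closed fingertips stroke the aluminium wheel round by its rim, gently (its bearing is delicate: keep a light touch, never more than about 2 kg of push, and do not pinch the wheel or flick it), until its black engraved mark faces the red pointer, and let go of it. Then set the red-and-silver clamp puck down over the axle, not dropping it, so that it sits flat and fully down on the wheel, with the mark still at the pointer and the other things on the table left where they are.

Things in the scene. Friction and masses are not known exactly. Their poses are not given: they have to be found in the camera images.
- unit: turntable flywheel unit, fixed: round black plinth 180 mm across, 36 mm high; origin on the axle's line at table level. x axis points level from axle to red pointer, z up. The pointer's black post stands at x 91 to 105 mm, 22 mm wide, 73 mm high; the red blade on it reaches inwards over the wheel's edge to x = 72 mm.
- wheel: aluminium flywheel with black rubber tyre, 150 mm across, 26 mm thick, flat on the unit, turns endlessly either way about the axle; origin on the axle at its underside, 44 mm above the table (top face at 70 mm). x axis points to the mark. Rim: plain cylinder, out of true: as it turns it moves in and out by up to 3 mm either way. Gives sideways 1 mm per 20 N; over 28 N of push harms its bearing.
- mark (a point): outer end, on the wheel's top face, of the black engraved mark (a radial line 4 mm wide, 28 mm long), 70 mm from the axle; turns with the wheel. The bearing is stiff: turning takes about 4.5 N along the rim (a finger pushed on with less than about 8 N slips), and the wheel stays where it is left.
- pointer (a point): inner tip of the fixed red pointer, 4 mm wide, 72 mm from the axle, 77 mm above the table
- axle_top (a point): top of the fixed steel axle, 100 mm above the table; the axle is 12 mm thick, stands 30 mm out of the wheel's top face and tapers to 4 mm across over its last 12 mm; it does not turn
- puck: clamp puck, a heavy upright tube 44 mm across and 50 mm high with a 17 mm bore right through, banded red, silver, black, red; loose, standing on the table at the left or the right of the unit, 0.35 kg; origin at the centre of its underside, z up. On the axle, fully down, its underside is 70 mm above the table and its top 20 mm above the axle's top.
- jar: amber glass jar with black cap, 48 mm across, 55 mm high, on the other side of the unit from the puck; origin at the centre of its underside; leave alone
- spare_pulley: brass ring 48 mm across, 18 mm high; origin at the centre of its underside; leave alone
- screwdriver: screwdriver 170 mm long lying on the table; origin at its underside; leave alone
- connector: red, silver and black round plug standing upright, 38 mm across, 74 mm high; origin at the centre of its underside; leave alone
- oil: small blue oil bottle, 34 mm across, 85 mm high; origin at the centre of its underside; leave alone
- screw_tray: grey tray with screws, 70 x 120 mm, 20 mm high; origin at the centre of its underside; leave alone
Not all that is in view belongs to the job. What is shaped like the unit but pink is not meant.

How it is judged:
By the outcome, as a careful person would: the job done as asked, in the order asked, and still so for the second after the job is handed in, with the robot touching nothing.
It also fails if it takes over 72 s, if anything falls off the work surface, if the arm or the gripper's body presses on something with over 40 N, if the wrist force passes 120 N, or if a joint passes its speed limit or range.

## Working session

There is one attempt and no reset: what is moved stays moved. The work goes in short steps, Python scripts to look and compute and a shell command to move; the robot and the scene stay as the last step left them, time stands still between calls to the robot, and variables do not carry over. Pictures are saved under pics/ and viewed, at most 10 in all, crops included, and the job is handed in when it is done.

```bash
mkdir -p pics; python3 - <<'E'
from cell import robot
import cv2,numpy as np
o=robot.get_obs();print({k:np.round(v,2).tolist() if not isinstance(v,dict) else v for k,v in o.items()},robot.tcp_to_tips)
for n in("top","side"):
    im=robot.camera(n);cv2.imwrite(f"pics/{n}0.png",im[:,:,::-1])
    c=robot.get_calibration(n);print(n,np.round(c["mtx"],1).tolist(),np.round(c["world_from_camera"],3).tolist())
print(np.round(robot.get_calibration("wrist")["tool_from_camera"],3).tolist())
E
```

```text
{'clock': 0.0, 'joints': [-75.23, 24.29, 93.43, -0.0, 62.37, -1.09], 'qvel': [0.02, -0.04, 0.06, 0.03, 0.05, 0.03], 'tau': [0.0, -55.74, -28.17, -0.0, 0.01, 0.0], 'ee_pos': [170.71, -600.79, 303.12], 'tool_rot': [-179.91, -0.0, 15.86], 'wrist_force': [-0.58, 1.01, 0.19], 'torque': [0.01, 0.01, 0.01], 'grip_force': 0.0, 'opening': 85.39} 72.6
top [[478.5, 0.0, 324.1], [0.0, 478.5, 241.1], [0.0, 0.0, 1.0]] [[0.009, -0.995, 0.094, 411.031], [-1.0, -0.011, -0.014, 10.846], [0.015, -0.094, -0.995, 1020.117], [0.0, 0.0, 0.0, 1.0]]
side [[544.2, 0.0, 313.4], [0.0, 544.2, 238.9], [0.0, 0.0, 1.0]] [[-0.999, 0.0, 0.033, 443.892], [-0.027, 0.57, -0.821, 844.121], [-0.019, -0.821, -0.57, 687.145], [0.0, 0.0, 0.0, 1.0]]
[[0.0, -0.949, -0.314, 82.153], [1.0, 0.0, 0.0, -0.104], [-0.0, -0.314, 0.949, -70.102], [0.0, 0.0, 0.0, 1.0]]
```

View pics/top0.png

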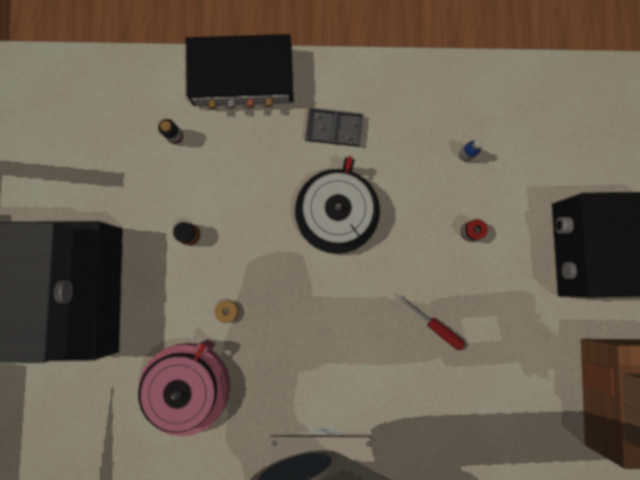

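View pics/side0.png

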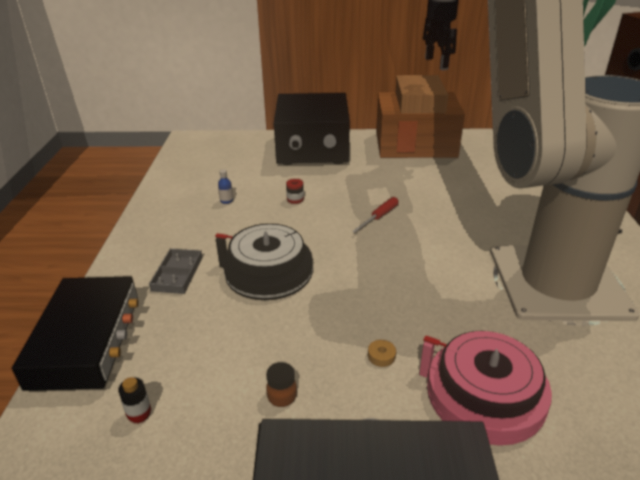

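The top view shows the unit at (337,207), its pointer at (348,163) and the mark near (357,231). The pink unit at (180,390) is a decoy. There are two candidates for the puck:
- **(476,230) top, (295,190) side:** short, red top with a hole, standing to the right of the unit and opposite the jar at (187,233). This fits the puck.
- **(171,131) top, (135,400) side:** taller, with an amber and black top. This fits the connector.

I'll confirm in a crop and measure.

```bash
cat > h.py <<'E'
import cv2,numpy as np
from cell import robot
def cal(n,pose=None):
    c=robot.get_calibration(n);K=np.array(c["mtx"])
    if n!="wrist": return K,np.array(c["world_from_camera"])
    from scipy.spatial.transform import Rotation as R
    T=np.eye(4);T[:3,:3]=R.from_euler("xyz",pose["tool_rot"],degrees=True).as_matrix();T[:3,3]=pose["ee_pos"]
    return K,T@np.array(c["tool_from_camera"])
def cast(KW,uv,z):
    K,W=KW;uv=np.atleast_2d(np.array(uv,float))
    d=(W[:3,:3]@np.linalg.inv(K)@np.c_[uv,np.ones(len(uv))].T).T
    return W[:3,3]+d*((z-W[2,3])/d[:,2])[:,None]
def proj(KW,P):
    K,W=KW;p=(np.atleast_2d(P)-W[:3,3])@W[:3,:3];p=p@K.T;return p[:,:2]/p[:,2:]
E
python3 - <<'E'
from h import *
T=cal("top");S=cal("side")
t=cv2.imread("pics/top0.png");s=cv2.imread("pics/side0.png")
hsv=cv2.cvtColor(t,cv2.COLOR_BGR2HSV)
# wheel top face: bright blob
roi=np.zeros(t.shape[:2],np.uint8);roi[150:260,285:390]=1
m=((hsv[...,2]>120)&(hsv[...,1]<60)).astype(np.uint8)*roi
n,l,st,ce=cv2.connectedComponentsWithStats(m)
print(st[1:][st[1:,4]>50],)
# dark: plinth+tyre
d=((hsv[...,2]<50)).astype(np.uint8)*roi
cs,_=cv2.findContours(d,cv2.RETR_EXTERNAL,cv2.CHAIN_APPROX_NONE);c=max(cs,key=cv2.contourArea);print("dark",cv2.minEnclosingCircle(c))
i=l[207-25,337] ; cs,_=cv2.findContours((l==l[185,330]).astype(np.uint8),cv2.RETR_EXTERNAL,cv2.CHAIN_APPROX_NONE);c=max(cs,key=cv2.contourArea)
e=cv2.fitEllipse(c);print("face",e,cast(T,[e[0]],70))
red=((hsv[...,1]>130)&((hsv[...,0]<8)|(hsv[...,0]>172))&(hsv[...,2]>60)).astype(np.uint8)
n,l,st,ce=cv2.connectedComponentsWithStats(red)
for k in range(1,n):
    if st[k,4]>20: print("red",st[k],ce[k],cast(T,[ce[k]],77)[0].round(),cast(T,[ce[k]],50)[0].round())
crops=[cv2.resize(x,(390,290),interpolation=cv2.INTER_CUBIC) for x in (t[145:265,265:420][:,:],t[200:260,440:520],s[165:215,260:330],s[365:430,95:180])]
cv2.imwrite("pics/crop1.png",np.vstack([np.hstack(crops[:2]),np.hstack(crops[2:])]))
E
```

```text
[[ 285  150  105  110 4355]
 [ 304  174   68   67 2653]]
dark ((338.00439453125, 208.79443359375), 43.76835632324219)
face ((337.68206787109375, 205.50819396972656), (62.707550048828125, 66.52920532226562), 90.52491760253906) [[573.39895718 -28.85110498  70.        ]]
red [345 157   8  16  83] [348.02409639 163.75903614] [657. -49.  77.] [664. -51.  50.]
red [466 220  22  20 295] [476.36271186 229.24745763] [ 528. -306.   77.] [ 531. -315.   50.]
red [428 319  37  31 418] [446.33971292 334.03110048] [ 321. -242.   77.] [ 318. -250.   50.]
red [194 343  13  18 103] [199.51456311 351.10679612] [285. 236.  77.] [281. 243.  50.]
```

View pics/crop1.png

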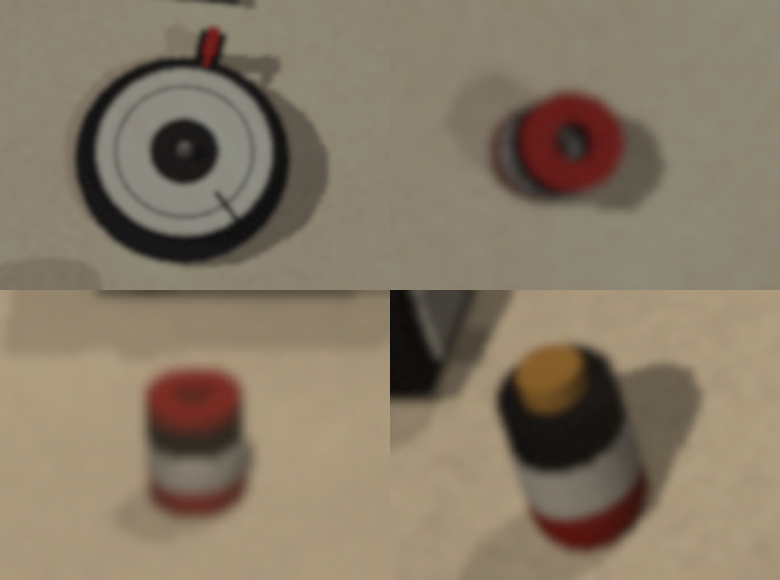

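Confirmed: the upper-right and lower-left crops show the puck at (476,230), banded red, silver, black and red with a bore. The lower-right crop is the plug, which is the connector. In the upper-left crop the mark's outer end is at about (359,236) in the full image. I'll move above the unit for a closer look, closing the fingers on the way.

```bash
R='[0,0.0367,-0.0291,0,0]'; 
python3 -m pendant '[[0,0.0367,-0.0291,0,0],[0,0.0367,-0.0291,0,0],[0,0.0367,-0.0291,0,0],[0,0.0367,-0.0291,0,0],[0,0.0367,-0.0291,0,0]]' 30
python3 -m pendant '[[0,0.0367,-0.0291,0,0],[0,0.0367,-0.0291,0,0],[0,0.0367,-0.0291,0,0],[0,0.0367,-0.0291,0,0],[0,0.0367,-0.0291,0,0]]'
python3 -m pendant '[[0,0.0367,-0.0291,0,0],[0,0.0367,-0.0291,0,0],[0,0.0367,-0.0291,0,0],[0,0.0367,-0.0291,0,0],[0,0.0367,-0.0291,0,0]]'
python3 -m pendant '[[0,0,0,0,-0.124],[0,0,0,0,-0.123],[0,0,0,0,0],[0,0,0,0,0]]'
python3 - <<'E'
from h import *
o=robot.get_obs();im=robot.camera("wrist")
import json;json.dump({k:np.array(o[k]).tolist() for k in("ee_pos","tool_rot","joints","wrist_force")},open("w1.json","w"))
print(o["clock"],np.round(o["joints"],1),np.round(o["wrist_force"],1),robot.tcp_to_tips)
cv2.imwrite("pics/w1.png",im[:,:,::-1]);print(proj(cal("wrist",o),[[573,-29,70],[573,-29,100]]))
E
```

```text
clock: 0.72
ee_pos: [308.2, -409.6, 303.7]
tool_rot: [-180.0, 0.0, 15.8]
wrist_force: [0.2, -0.2, 0.2]
opening: -0.1
grip_force: 0.0
clock: 1.35
ee_pos: [444.9, -219.6, 303.8]
tool_rot: [-180.0, 0.0, 15.9]
wrist_force: [-0.1, -0.5, -1.1]
opening: -0.1
grip_force: 0.0
clock: 1.98
ee_pos: [581.6, -29.5, 303.6]
tool_rot: [-180.0, 0.0, 15.9]
wrist_force: [-0.1, -0.3, -0.7]
opening: 0.0
grip_force: 0.0
clock: 2.48
ee_pos: [580.9, -31.0, 303.7]
tool_rot: [-180.0, 0.0, 29.9]
wrist_force: [-0.5, -0.0, -1.3]
opening: -0.2
grip_force: 0.0
2.475 [-4.2 20.7 99.   0.  60.4 55.9] [-0.5 -0.  -1.3] 72.6
[[313.08155756 230.00380111]
 [312.47248158 239.67983132]]
```

View pics/w1.png

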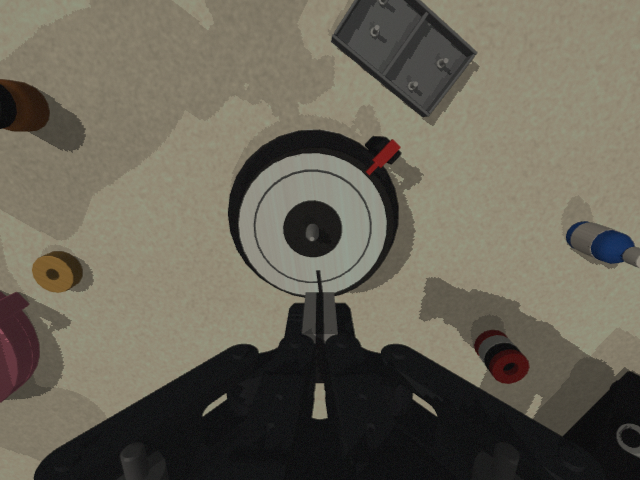

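The wrist view shows the wheel face around (313,228), the mark running from (319,270) to behind the fingertips at about (321,293), and the red pointer tip at (369,173). I'll measure from these.

```bash
python3 - <<'E'
from h import *
import json
o=json.load(open("w1.json"));W=cal("wrist",o)
t=cv2.imread("pics/w1.png");hsv=cv2.cvtColor(t,cv2.COLOR_BGR2HSV)
g=t.max(2)
m=((g>130)&(hsv[...,1]<28)).astype(np.uint8);m[:,:225]=0;m[:,400:]=0;m[:140]=0;m[290:]=0
m=cv2.morphologyEx(m,cv2.MORPH_OPEN,np.ones((3,3)))
cs,_=cv2.findContours(m,cv2.RETR_EXTERNAL,cv2.CHAIN_APPROX_NONE);c=max(cs,key=cv2.contourArea)[:,0]
def circ(P):
    A=np.c_[2*P[:,:2],np.ones(len(P))];s=np.linalg.lstsq(A,(P[:,:2]**2).sum(1),rcond=None)[0];r=np.sqrt(s[2]+s[:2]@s[:2]);return s[:2],r,np.hypot(*(P[:,:2]-s[:2]).T)-r
c=c[c[:,1]<275];P=cast(W,c,70)
for _ in range(4):
    ce,r,e=circ(P);P=P[abs(e)<2.5]
print("face",ce,r,len(P))
d=(g<60).astype(np.uint8);d[:,:270]=0;d[:,355:]=0;d[:190]=0;d[262:]=0
cs,_=cv2.findContours(d,cv2.RETR_EXTERNAL,cv2.CHAIN_APPROX_NONE);q=max(cs,key=cv2.contourArea)[:,0];hc,hr,e=circ(cast(W,q,70));print("hub",hc,hr,np.abs(e).max())
red=((hsv[...,1]>130)&((hsv[...,0]<8)|(hsv[...,0]>172))&(g>60)).astype(np.uint8)
n,l,st,cc=cv2.connectedComponentsWithStats(red)
for k in range(1,n):
    if st[k,4]>60:
        ys,xs=np.where(l==k);Q=cast(W,np.c_[xs,ys],77 if ys.mean()<220 else 50);dd=np.hypot(*(Q[:,:2]-ce).T);i=dd.argsort()[:6]
        print("red",st[k],Q.mean(0).round(1),"near",dd[i].mean(),np.degrees(np.arctan2(*(Q[:,1::-1][:,:2].mean(0)-ce[::-1]))), Q[i].mean(0).round(1))
# mark
for v in range(268,290,3):
    row=g[v,306:334].astype(float);w=np.clip(110-row,0,None);u=306+(w*np.arange(28)).sum()/max(w.sum(),1e-9);p=cast(W,[[u,v]],70)[0,:2]-ce
    print(v,round(u,1),np.hypot(*p).round(1),np.degrees(np.arctan2(p[1],p[0])).round(1))
E
```

```text
face [573.55009502 -27.8810338 ] 53.18640232280821 263
hub [573.20987375 -27.74777508] 27.149387236235142 0.6544421120874695
red [366 140  34  35 429] [663.1 -48.   77. ] near 72.18641589873666 -12.681897674821728 [643.9 -43.9  77. ]
red [493 354  36  30 679] [ 536.3 -314.8   50. ] near 269.16819875715856 -97.40565786379265 [ 538.3 -294.7   50. ]
268 306.0 40.5 -159.4
271 317.6 43.5 -143.7
274 318.1 46.8 -143.5
277 318.4 50.0 -143.6
280 322.9 53.9 -139.2
283 319.2 56.6 -143.5
286 319.5 59.9 -143.6
289 320.1 63.3 -143.5
```

Axle is at (573.3, -27.8), with the pointer at -12.7° (tip radius 72.2, matches the given 72) and the mark at -143.5°. The wheel needs +130.8° counter-clockwise. I'll go to the rim at 120° with standoff.

```bash
python3 -m pendant '[[0,-0.0026,-0.0533,0,0],[0,-0.0026,-0.0533,0,0],[0,0,0,0.055,0],[0,0,0,0.055,0],[0,0,0,0.055,0]]'
python3 -m pendant '[[0,0,0,0.013,0],[0,0,0,0,0],[0,0,0,0,0]]'
python3 - <<'E'
from h import *
o=robot.get_obs();im=robot.camera("side");cv2.imwrite("pics/s1.png",im[170:330,180:380,::-1].repeat(3,0).repeat(3,1))
p=np.array(o["ee_pos"])[:2]-[573.3,-27.8];print(np.hypot(*p),np.degrees(np.arctan2(p[1],p[0])))
E
```

```text
clock: 3.15
ee_pos: [523.5, 58.9, 138.0]
tool_rot: [180.0, -0.1, 29.9]
wrist_force: [0.5, -0.5, 0.1]
opening: 0.2
grip_force: 0.0
clock: 3.52
ee_pos: [524.6, 58.9, 127.9]
tool_rot: [179.9, -0.2, 30.0]
wrist_force: [0.8, 0.3, 0.1]
opening: -0.1
grip_force: 0.0
99.40147503055512 119.31954608343871
```

View pics/s1.png

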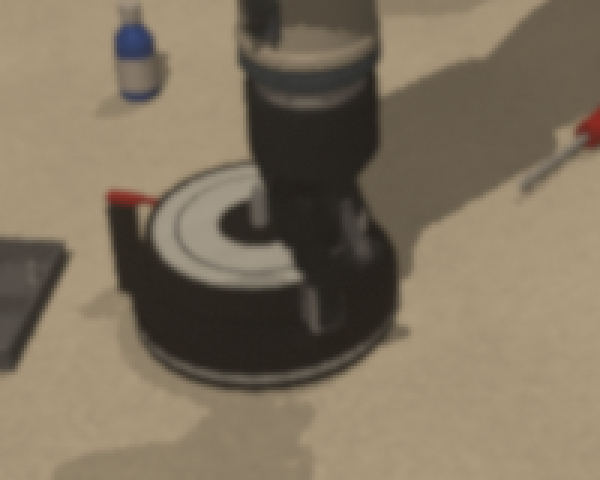

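The side crop shows the fingertips just outside the rim, above the plinth, clear of the pointer. Next I'll creep inwards.

```bash
python3 -m pendant '[[0,0,0.002,0,0],[0,0,0.002,0,0],[0,0,0,0,0]]'; python3 -m pendant '[[0,0,0.001,0,0],[0,0,0.001,0,0],[0,0,0,0,0]]'
```

```text
clock: 3.95
ee_pos: [525.5, 55.2, 126.3]
tool_rot: [180.0, -0.0, 30.0]
wrist_force: [0.8, -0.1, -0.6]
opening: 0.4
grip_force: 0.0
clock: 4.32
ee_pos: [526.2, 53.6, 125.8]
tool_rot: [-180.0, 0.0, 30.0]
wrist_force: [0.5, 0.6, 0.1]
opening: -0.5
grip_force: 0.0
```

```bash
python3 -m pendant '[[0,0,0.001,0,0],[0,0,0.001,0,0],[0,0,0,0,0]]'|grep -E "ee_|wrist"
```

```text
ee_pos: [527.3, 51.9, 125.9]
wrist_force: [-0.6, -1.2, 0.1]
```

```bash
python3 -m pendant '[[0,0,0.001,0,0],[0,0,0,0,0]]'|grep -E "ee_|wrist"
```

```text
ee_pos: [527.8, 51.0, 125.9]
wrist_force: [-0.3, -0.4, -0.5]
```

```bash
python3 -m pendant '[[0,0,0.001,0,0],[0,0,0,0,0]]'|grep -E "ee_|wrist"
```

```text
ee_pos: [528.3, 50.1, 125.9]
wrist_force: [0.2, -0.4, -0.2]
```

```bash
python3 -m pendant '[[0,0,0.001,0,0],[0,0,0,0,0]]'|grep -E "ee_|wrist"
```

```text
ee_pos: [528.8, 49.3, 125.9]
wrist_force: [0.1, -0.1, -1.1]
```

```bash
python3 -m pendant '[[0,0,0.0007,0,0],[0,0,0,0,0]]'|grep -E "ee_|wrist"
```

```text
ee_pos: [529.2, 48.7, 125.9]
wrist_force: [-0.2, 0.2, -0.3]
```

```bash
python3 -m pendant '[[0,0,0.0007,0,0],[0,0,0,0,0]]'|grep -E "ee_|wrist"
```

```text
ee_pos: [529.5, 48.1, 125.9]
wrist_force: [-0.4, -0.1, 0.5]
```

```bash
python3 -m pendant '[[0,0,0.0007,0,0],[0,0,0,0,0]]'|grep -E "ee_|wrist"
```

```text
ee_pos: [529.9, 47.4, 125.9]
wrist_force: [-0.6, 0.8, -0.4]
```

```bash
python3 -m pendant '[[0,0,0.0006,0,0],[0,0,0.0005,0,0],[0,0,0,0,0]]'|grep -E "ee_|wrist"
```

```text
ee_pos: [530.3, 46.6, 125.9]
wrist_force: [-0.0, -0.2, 0.4]
```

```bash
python3 -m pendant '[[0,0,0.0006,0,0],[0,0,0.0005,0,0],[0,0,0,0,0]]'|grep -E "ee_|wrist"
```

```text
ee_pos: [530.6, 46.0, 125.9]
wrist_force: [-0.9, 5.7, 1.8]
```

```bash
python3 -m pendant '[[0,0,0.0005,0,0],[0,0,0,0,0]]'|grep -E "ee_|wrist"
```

```text
ee_pos: [530.7, 45.9, 125.9]
wrist_force: [-3.0, 7.4, 2.2]
```

```bash
python3 -m pendant '[[0,0,0.0007,0,0],[0,0,0.0007,0,0],[0,0,0,0,0]]'|grep -E "ee_|wrist"
python3 -m pendant '[[0,-0.0029,0.00005,0,-0.0349],[0,-0.0029,0.00005,0,-0.0349],[0,-0.0029,0.00005,0,-0.0349]]'|grep -vE "open|grip"
```

```text
ee_pos: [530.8, 45.4, 125.9]
wrist_force: [-3.9, 12.6, 3.3]
clock: 7.95
ee_pos: [523.6, 40.8, 125.9]
tool_rot: [-179.8, 0.0, 36.1]
wrist_force: [-3.7, 14.7, 3.5]
```

```bash
cat > a.py <<'E'
from h import *
o=robot.get_obs();p=np.array(o["ee_pos"])[:2]-[573.3,-27.8];f=np.array(o["wrist_force"]);n=p/np.hypot(*p);t=np.array([-n[1],n[0]])
print("t",round(o["clock"],2),"r",np.hypot(*p).round(2),"th",np.degrees(np.arctan2(p[1],p[0])).round(2)%360,"yaw",o["tool_rot"][2],"N",(f[:2]@n).round(1),"T",(f[:2]@t).round(1),"z",f[2])
E
python3 -m pendant '[[0,-0.0044,0.0001,0,-0.0524],[0,-0.0044,0.0001,0,-0.0524],[0,-0.0044,0.0001,0,-0.0524],[0,-0.0044,0.0001,0,-0.0524],[0,-0.0044,0.0001,0,-0.0524]]'>/dev/null; python3 a.py
```

```text
t 8.57 r 85.07 th 141.4 yaw 51.110546922781374 N 12.3 T -4.8 z 5.68542333857862
```

```bash
python3 -m pendant '[[0,-0.0044,0.0002,0,-0.0524],[0,-0.0044,0.0002,0,-0.0524],[0,-0.0044,0.0001,0,-0.0524],[0,-0.0044,0.0001,0,-0.0524],[0,-0.0044,0.0001,0,-0.0524]]'>/dev/null; python3 a.py
```

```text
t 9.2 r 85.38 th 156.57 yaw 66.13433280001351 N 10.8 T -6.5 z 7.188318446886627
```

```bash
python3 -m pendant '[[0,-0.0044,0.0004,-0.0005,-0.0524],[0,-0.0044,0.0004,-0.0005,-0.0524],[0,-0.0044,0.0002,0,-0.0524],[0,-0.0044,0.0001,0,-0.0524],[0,-0.0044,0.0001,0,-0.0524]]'|grep ee; python3 a.py
```

```text
ee_pos: [488.5, -15.4, 126.0]
t 9.82 r 85.68 th 171.67 yaw 81.14787131559466 N 7.4 T -4.3 z 0.9326199948377658
```

```bash
python3 -m pendant '[[0,0,0.0006,0,0],[0,0,0.0006,0,0]]'|grep ee; python3 a.py
cat > mk.py <<'E'
from h import *
import sys
c=np.array([573.3,-27.8])
def ang(n):
    o=robot.get_obs();im=robot.camera(n);W=cal(n,o);g=im.max(2).astype(np.float32)
    A=np.radians(np.arange(0,360,.5));R=np.arange(46,56,1.)
    P=np.array([[c[0]+r*np.cos(a),c[1]+r*np.sin(a),70] for a in A for r in R]);uv=proj(W,P).astype(np.float32)
    v=cv2.remap(g,uv[:,0].reshape(len(A),-1),uv[:,1].reshape(len(A),-1),cv2.INTER_LINEAR).mean(1)
    return A,v,im
A,v,im=ang(sys.argv[1]);cv2.imwrite(sys.argv[2],im[:,:,::-1])
med=np.median(v[v>80]);
b=v<med-12;k=np.arange(len(b));s=[x for x in np.split(k[b],np.where(np.diff(k[b])>1)[0]+1) if len(x)]
for x in s: print("dark",np.degrees(A[x[0]]),np.degrees(A[x[-1]]),"centroid",round(float((np.degrees(A[x])*(med-v[x])).sum()/(med-v[x]).sum()),1),v[x].min(),med)
E
python3 mk.py top pics/t2.png
```

```text
ee_pos: [488.9, -15.7, 125.9]
t 10.07 r 85.28 th 171.82 yaw 81.0463113644856 N 10.8 T -2.8 z 4.632544867412268
dark 60.5 154.0 centroid 108.5 103.13027 143.27841
dark 259.5 280.5 centroid 271.2 103.56787 143.27841
```

```bash
python3 -m pendant '[[0,-0.0044,0.0005,0,-0.0524],[0,-0.0044,0.0003,0,-0.0524],[0,-0.0044,0.0002,0,-0.0524],[0,-0.0044,0.0002,0,-0.0524],[0,-0.0044,0.0002,0,-0.0524]]'|grep ee; python3 a.py
```

```text
ee_pos: [488.5, -37.7, 125.9]
t 10.75 r 85.32 th 186.63 yaw 96.1715972514071 N 11.7 T -3.5 z 6.118229314527882
```

```bash
python3 -m pendant '[[0,-0.0044,0.0004,0,-0.0524],[0,-0.0044,0.0003,0,-0.0524],[0,-0.0044,0.0002,0,-0.0524],[0,-0.0044,0.0002,0,-0.0524],[0,-0.0044,0.0002,0,-0.0524]]'|grep ee; python3 a.py
```

```text
ee_pos: [494.0, -59.1, 125.8]
t 11.38 r 85.24 th 201.53 yaw 111.19972521543774 N 12.8 T -4.7 z 6.677161302667902
```

```bash
python3 -m pendant '[[0,-0.0044,0.0003,0,-0.0524],[0,-0.0044,0.0002,0,-0.0524],[0,-0.0044,0.0002,0,-0.0524],[0,-0.0044,0.0002,0,-0.0524],[0,-0.0044,0.0002,0,-0.0524]]'|grep ee; python3 a.py
```

```text
ee_pos: [505.0, -78.6, 125.8]
t 12.0 r 85.15 th 216.61 yaw 126.22753302080365 N 14.9 T -4.8 z 7.317662478038061
```

```bash
python3 -m pendant '[[0,-0.0044,0.0001,0,-0.0524],[0,-0.0044,0.0001,0,-0.0524],[0,-0.0044,0.0001,0,-0.0524],[0,-0.0029,0.0001,0,-0.0349],[0,0,0,0,0]]'|grep ee; python3 a.py; python3 mk.py top pics/t3.png
```

```text
ee_pos: [516.4, -91.2, 125.9]
t 12.62 r 85.18 th 228.12 yaw 137.1576850426002 N 13.9 T -3.6 z 4.881351049790918
dark 194.0 205.50000000000003 centroid 199.5 101.28574 131.67798
dark 216.5 329.5 centroid 270.7 88.317184 131.67798
```

```bash
python3 - <<'E'
import cv2
t=cv2.imread("pics/t3.png")[150:260,285:400];cv2.imwrite("pics/t3c.png",cv2.resize(t,None,fx=5,fy=5,interpolation=cv2.INTER_CUBIC))
E
```

```text
(no output)
```

View pics/t3c.png

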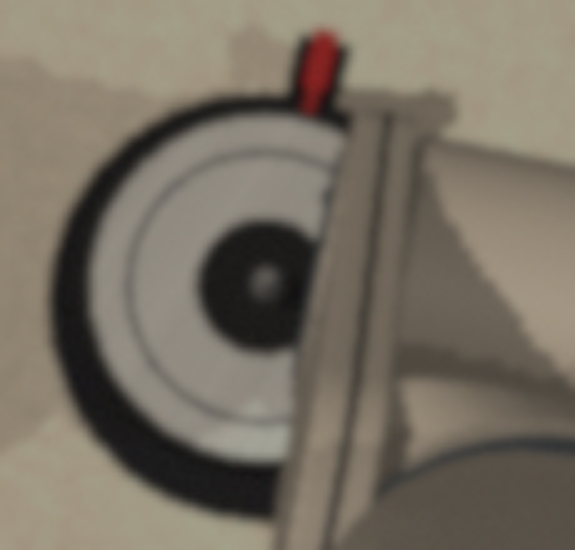

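The crop shows the arm hiding the wheel's right side. The mark's inner end is just visible at (328,195), about -34°, so the wheel follows the finger without slip. About 22° remain.

```bash
python3 -m pendant '[[0,-0.0044,0.0001,0,-0.0524],[0,-0.0044,0.0001,0,-0.0524],[0,-0.0044,0.0001,0,-0.0524],[0,-0.0044,0.0001,0,-0.0524],[0,-0.0029,0.0001,0,-0.0349]]'|grep ee; python3 a.py; python3 mk.py top pics/t4.png
```

```text
ee_pos: [533.8, -103.4, 125.9]
t 13.3 r 85.32 th 242.45 yaw 151.22151019297303 N 12.5 T -4.7 z 3.798813702535146
dark 213.0 227.5 centroid 219.9 105.44336 133.97186
dark 253.5 316.0 centroid 286.9 100.766014 133.97186
dark 334.0 343.5 centroid 338.7 83.163086 133.97186
```

Mark is at 338.7° and the target is 347.3°, so 8.6° more.

```bash
python3 -m pendant '[[0,-0.0044,0.0001,0,-0.0524],[0,-0.0037,0.0001,0,-0.044],[0,-0.0029,0.0001,0,-0.0349],[0,-0.0015,0,0,-0.0175],[0,0,0,0,0]]'|grep ee; python3 a.py; python3 mk.py top pics/t5.png
```

```text
ee_pos: [546.0, -108.7, 126.0]
t 13.97 r 85.39 th 251.34 yaw 159.6858416148785 N 10.1 T -3.7 z 0.8172176726769882
dark 221.0 238.50000000000003 centroid 229.5 107.62529 134.83115
dark 270.0 311.0 centroid 292.3 98.31289 134.83115
dark 343.5 353.0 centroid 348.2 82.48936 134.83115
```

```bash
python3 -m pendant '[[0,0.0006,0,0,0],[0,0,-0.0015,0,0],[0,0,-0.002,0,0],[0,0,-0.006,0,0],[0,0,-0.008,0,0]]'|grep -E "ee|wri"; python3 -m pendant '[[0,0,0,-0.06,0],[0,0,0,-0.06,0],[0,0,0.03,-0.06,0],[0,0,0.05,0,0],[0,0,0,0,0]]'|grep -E "ee|wri"
python3 a.py; python3 mk.py wrist pics/w2.png; python3 mk.py top pics/t6.png
python3 - <<'E'
from h import *
o=robot.get_obs();W=cal("wrist",o);c=np.array([573.3,-27.8])
for n,f,K in(("wrist","pics/w2.png",W),("top","pics/t6.png",cal("top"))):
    t=cv2.imread(f);hsv=cv2.cvtColor(t,cv2.COLOR_BGR2HSV);g=t.max(2)
    red=((hsv[...,1]>130)&((hsv[...,0]<8)|(hsv[...,0]>172))&(g>60))
    ys,xs=np.where(red);Q=cast(K,np.c_[xs,ys],77)[:,:2]-c;r=np.hypot(*Q.T);Q=Q[r<110];r=r[r<110]
    for lo,hi in((70,80),(80,90),(90,105)):
        q=Q[(r>lo)&(r<hi)]
        if len(q):print(n,lo,len(q),np.degrees(np.arctan2(q[:,1],q[:,0])).mean())
    print(n,"rmin",r.min() if len(r) else 0)
E
```

```text
ee_pos: [542.0, -124.1, 127.1]
wrist_force: [0.6, -0.0, -0.1]
ee_pos: [569.9, -48.8, 304.1]
wrist_force: [0.1, -0.2, -0.3]
t 15.28 r 21.26 th 260.86 yaw 159.78926988335425 N 0.2 T 0.2 z -0.338683490658205
dark 15.5 21.5 centroid 18.5 126.47744 140.2524
dark 347.0 352.5 centroid 349.7 21.590918 140.2524
dark 0.0 18.5 centroid 7.5 19.774317 126.20254
dark 37.0 52.50000000000001 centroid 44.6 94.112404 126.20254
dark 116.5 127.50000000000001 centroid 122.2 99.120995 126.20254
dark 150.5 169.0 centroid 159.9 72.11875 126.20254
dark 181.0 207.5 centroid 194.3 101.00069 126.20254
dark 280.0 359.50000000000006 centroid 316.9 17.729492 126.20254
wrist 70 45 -14.823849202272203
wrist 80 87 -14.36796433535973
wrist 90 84 -13.091106927258116
wrist rmin 70.08205542062052
top rmin 0
```

View pics/w2.png

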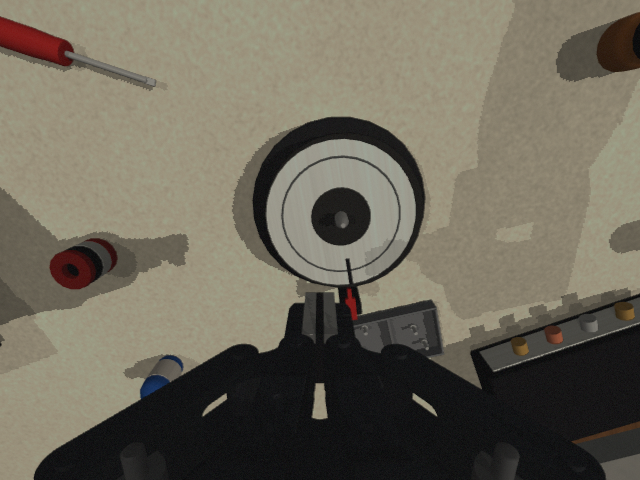

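The wrist view shows the mark from (348,258) to (351,284) and the pointer from (350,291) to (353,319), nearly in line. I'll measure both relative to the hub in this same picture.

```bash
python3 - <<'E'
from h import *
W=cal("wrist",robot.get_obs());t=cv2.imread("pics/w2.png");hsv=cv2.cvtColor(t,cv2.COLOR_BGR2HSV);g=t.max(2)
def circ(P):
    P=P[:,:2];A=np.c_[2*P,np.ones(len(P))];s=np.linalg.lstsq(A,(P**2).sum(1),rcond=None)[0];return s[:2],np.sqrt(s[2]+s[:2]@s[:2])
d=(g<60).astype(np.uint8);d[:,:300]=0;d[:,385:]=0;d[:175]=0;d[250:]=0
cs,_=cv2.findContours(d,cv2.RETR_EXTERNAL,cv2.CHAIN_APPROX_NONE);q=max(cs,key=cv2.contourArea)[:,0];c,r=circ(cast(W,q,70));print("hub",c,r)
M=[]
for v in range(262,282,2):
    row=g[v,340:360].astype(float);w=np.clip(np.median(row)-15-row,0,None);M.append([340+(w*np.arange(20)).sum()/w.sum(),v])
p=cast(W,M,70)[:,:2]-c;print("mark",np.degrees(np.arctan2(p[:,1],p[:,0])).round(1),np.hypot(*p.T).round(0))
red=((hsv[...,1]>130)&((hsv[...,0]<8)|(hsv[...,0]>172))&(g>60))
for v in range(288,322,3):
    x=np.where(red[v,335:365])[0]+335
    if len(x):
        Q=cast(W,[[x.mean(),v]],77)[0,:2]-c;print(v,x.min(),x.max(),np.hypot(*Q).round(1),np.degrees(np.arctan2(Q[1],Q[0])).round(1))
E
```

```text
hub [571.40605789 -29.77166918] 26.98962543721535
mark [-10.5 -10.5 -10.5  -7.3 -10.7 -10.5 -10.6 -10.4 -10.6 -10.5] [46. 48. 50. 53. 55. 57. 59. 61. 63. 66.]
291 347 351 73.8 -12.9
294 347 351 77.1 -13.2
297 348 352 80.5 -12.7
300 345 355 83.8 -12.9
303 346 355 87.2 -12.8
306 348 355 90.6 -12.4
309 350 356 94.2 -11.7
312 351 356 97.7 -11.7
315 351 356 101.1 -11.9
318 352 357 104.7 -11.6
```

Mark is at -10.5° and the pointer at -12.8°, so it overshot by 2.2°, about 3 mm at the rim. Combining both wrist views cancels the camera bias and puts the axle at (572.8, -29.2). I'll stroke back gently from the same place.

```bash
sed -i 's/573.3,-27.8/572.8,-29.2/' a.py mk.py
python3 -m pendant '[[0,0,-0.05,0,0],[0,0,-0.03,0.06,0],[0,0,0,0.06,0],[0,0,0,0.06,0],[0,0,0,0,0]]'|grep -E "ee|wri"; python3 -m pendant '[[0,0,0.008,0,0],[0,0,0.005,0,0],[0,0,0.002,0,0],[0,0,0,0,0]]'|grep -E "ee|wri"; python3 a.py
```

```text
ee_pos: [537.7, -124.1, 122.1]
wrist_force: [-1.0, 0.4, 0.5]
ee_pos: [548.3, -110.1, 129.1]
wrist_force: [0.1, -4.9, 3.1]
t 16.5 r 84.54 th 253.19 yaw 159.68348665922093 N 4.7 T 1.5 z 3.072292556454942
```

```bash
python3 -m pendant '[[0,0,0.0009,0,0],[0,0,0.0009,0,0],[0,0,0,0,0]]'|grep -E "ee|wri"; python3 a.py;python3 -m pendant '[[0,0.0012,0,0,0.014],[0,0.0012,0,0,0.014],[0,0,0,0,0]]'|grep -E "ee|wri"; python3 a.py
```

```text
ee_pos: [548.6, -109.4, 128.8]
wrist_force: [-2.9, -10.9, 7.0]
t 16.88 r 83.77 th 253.2 yaw 159.6722108256641 N 11.3 T 0.4 z 7.04054353266059
ee_pos: [547.2, -108.9, 128.9]
wrist_force: [0.4, -13.2, 4.9]
t 17.25 r 83.74 th 252.17000000000002 yaw 158.04608566953496 N 12.5 T 4.5 z 4.89580106704268
```

```bash
python3 -m pendant '[[0,0.001,0,0,0.012],[0,0.0008,0,0,0.01],[0,0,0,0,0]]'|grep -E "wri"; python3 a.py
python3 -m pendant '[[0,-0.0006,0,0,0],[0,0,-0.0015,0,0],[0,0,-0.002,0,0],[0,0,-0.006,0,0],[0,0,-0.01,0,0]]'|grep -E "ee|wri"; python3 -m pendant '[[0,0,0,-0.06,0],[0,0,0,-0.06,0],[0,0,0.03,-0.06,0],[0.0854,0.03,0.05,0,0],[0.0854,0,0,0,0]]'|grep -E "ee|wri"
python3 - <<'E'
from h import *
o=robot.get_obs();im=robot.camera("wrist");cv2.imwrite("pics/w3.png",im[:,:,::-1]);print(proj(cal("wrist",o),[[572.8,-29.2,70],[643,-45,77]]))
E
```

```text
wrist_force: [0.2, -12.3, 4.7]
t 17.62 r 83.72 th 250.94 yaw 156.78460260791667 N 11.6 T 4.2 z 4.6584231935433325
ee_pos: [536.3, -124.7, 126.9]
wrist_force: [-0.5, 0.9, 0.6]
ee_pos: [539.1, -38.8, 303.5]
wrist_force: [0.2, -0.3, -0.9]
[[340.86650008 248.70074544]
 [352.63177839 316.77163666]]
```

View pics/w3.png

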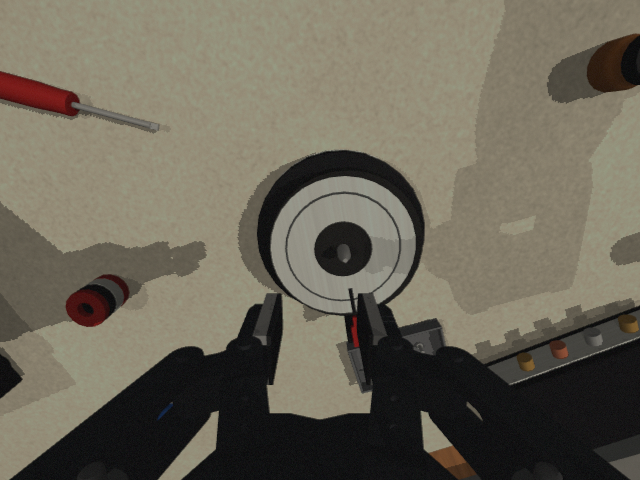

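```bash
python3 - <<'E'
from h import *
o=robot.get_obs();W=cal("wrist",o);t=cv2.imread("pics/w3.png");hsv=cv2.cvtColor(t,cv2.COLOR_BGR2HSV);g=t.max(2)
def circ(P):
    P=P[:,:2];A=np.c_[2*P,np.ones(len(P))];s=np.linalg.lstsq(A,(P**2).sum(1),rcond=None)[0];return s[:2],np.sqrt(s[2]+s[:2]@s[:2])
d=(g<60).astype(np.uint8);d[:,:300]=0;d[:,385:]=0;d[:208]=0;d[284:]=0
cs,_=cv2.findContours(d,cv2.RETR_EXTERNAL,cv2.CHAIN_APPROX_NONE);q=max(cs,key=cv2.contourArea)[:,0];c,r=circ(cast(W,q,70));print("hub",c,r)
for v in range(290,306,2):
    row=g[v,344:357].astype(float);w=np.clip(np.median(row)-20-row,0,None);p=cast(W,[[344+(w*np.arange(13)).sum()/max(w.sum(),1e-9),v]],70)[0,:2]-c
    print("mark",np.degrees(np.arctan2(p[1],p[0])).round(1),np.hypot(*p).round(0))
red=((hsv[...,1]>130)&((hsv[...,0]<8)|(hsv[...,0]>172))&(g>60))
for v in range(314,350,4):
    x=np.where(red[v,335:365])[0]+335
    if len(x):
        Q=cast(W,[[x.mean(),v]],77)[0,:2]-c;print(v,x.min(),x.max(),np.hypot(*Q).round(1),np.degrees(np.arctan2(Q[1],Q[0])).round(1))
# puck top ring: red region near (90,308)
n,l,st,cc=cv2.connectedComponentsWithStats(red.astype(np.uint8))
for k in range(1,n):
    if st[k,4]>100 and 200<cc[k][1]<330 and cc[k][0]<150:
        cs,_=cv2.findContours((l==k).astype(np.uint8),cv2.RETR_CCOMP,cv2.CHAIN_APPROX_NONE)
        for a in cs:
            if len(a)>12: print("puck",st[k],circ(cast(W,a[:,0],50)))
E
```

```text
hub [573.88262757 -29.27310545] 27.235641329159243
mark -12.2 44.0
mark -12.3 47.0
mark -12.2 49.0
mark -12.2 51.0
mark -12.0 54.0
mark -12.4 56.0
mark -12.1 58.0
mark -12.3 61.0
318 353 356 72.7 -12.7
322 353 356 77.3 -13.2
326 353 356 82.0 -13.7
330 351 356 86.5 -14.7
334 352 356 91.3 -14.8
338 353 357 96.3 -14.5
342 353 358 101.2 -14.5
346 354 358 106.1 -14.5
puck [ 66 292  39  35 840] (array([ 535.33857401, -316.32860807]), np.float64(20.558118728850314))
puck [ 66 292  39  35 840] (array([ 535.24230714, -316.24830237]), np.float64(9.629266012701565))
```

Mark is now at -12.2° against the pointer tip at -12.7 to -13°, so that part is done. Puck is at about (534, -316), with ring radius and bore matching. Next I'll hover over the puck from the same relative viewpoint.

```bash
python3 -m pendant '[[0.0854,-0.0129,-0.0465,0,0],[0.0854,-0.0129,-0.0465,0,0],[0.0854,-0.0129,-0.0465,0,0],[0.0854,-0.0129,-0.0465,0,0],[0.0854,-0.0129,-0.0465,0,0]]'|grep ee; python3 -m pendant '[[0.0854,-0.0129,-0.0465,0,0],[0.0854,0,0,0,0],[0.0854,0,0,0,0],[0.0854,0,0,0,0]]'|grep -E "ee|rot"
python3 - <<'E'
from h import *
o=robot.get_obs();W=cal("wrist",o);im=robot.camera("wrist")[:,:,::-1].copy();cv2.imwrite("pics/w4.png",im);hsv=cv2.cvtColor(im,cv2.COLOR_BGR2HSV);g=im.max(2)
def circ(P):
    P=P[:,:2];A=np.c_[2*P,np.ones(len(P))];s=np.linalg.lstsq(A,(P**2).sum(1),rcond=None)[0];return s[:2],np.sqrt(s[2]+s[:2]@s[:2])
red=((hsv[...,1]>130)&((hsv[...,0]<8)|(hsv[...,0]>172))&(g>50))
n,l,st,cc=cv2.connectedComponentsWithStats(red.astype(np.uint8));print(o["joints"])
for k in range(1,n):
    if st[k,4]>200:
        cs,_=cv2.findContours((l==k).astype(np.uint8),cv2.RETR_CCOMP,cv2.CHAIN_APPROX_NONE)
        for a in cs:
            if len(a)>12: print("puck",st[k],circ(cast(W,a[:,0],50)))
E
```

```text
ee_pos: [506.1, -283.1, 302.1]
ee_pos: [500.7, -327.3, 302.5]
tool_rot: [180.0, -0.1, 156.8]
[-3.43159634e+01  2.21130097e+01  9.69340635e+01  6.94109346e-03
  6.10069027e+01 -1.01119610e+02]
puck [ 264    0   94   28 1420] (array([ 331.89933358, -258.11576023]), np.float64(24.691519486747154))
puck [ 322  222   41   41 1159] (array([ 534.72347074, -315.50613782]), np.float64(21.125949681964602))
puck [ 322  222   41   41 1159] (array([ 534.7928956 , -315.39708185]), np.float64(8.317557996239788))
```

```bash
python3 -m pendant '[[0.0854,-0.0257,0.0239,0,0],[0.0854,0,0,0.05,0],[0.0854,0,0,0.05,0],[0.0854,0,0,0.04,0],[0.0854,0,0,0,0]]'|grep -E "ee|wri"; python3 -m pendant '[[0.0854,0,0,0.03,0],[0.0854,0,0,0.03,0],[0.0854,0,0,0.0145,0],[0.0854,0,0,0,0],[0.0854,0,0,0,0]]'|grep -E "ee|wri"
```

```text
ee_pos: [532.4, -314.3, 160.0]
wrist_force: [-0.5, 0.2, -0.0]
ee_pos: [534.7, -316.7, 89.9]
wrist_force: [-0.1, -1.5, -0.0]
```

```bash
python3 -m pendant '[[0.03,0,0,0,0],[0.03,0,0,0,0],[0.03,0,0,0,0],[0.03,0,0,0,0],[0.03,0,0,0,0]]' 45; python3 -m pendant '[[0.03,0,0,0,0],[0.03,0,0,-0.02,0],[0.03,0,0,-0.05,0],[0.03,0,0,-0.04,0],[0.03,0,0,0,0]]'
```

```text
clock: 21.98
ee_pos: [534.2, -316.3, 89.2]
tool_rot: [180.0, 0.0, 156.8]
wrist_force: [-0.5, 1.1, 6.7]
opening: 43.5
grip_force: 45.3
clock: 22.6
ee_pos: [535.5, -317.3, 202.7]
tool_rot: [-179.9, 0.4, 156.8]
wrist_force: [0.3, -0.1, -3.9]
opening: 43.1
grip_force: 47.1
```

```bash
python3 -m pendant '[[0.03,0,0,-0.03,0],[0.03,0.013,0.0465,0,0],[0.03,0.013,0.0465,0,0],[0.03,0.013,0.0465,0,0],[0.03,0.013,0.0465,0,0]]'|grep -E "ee|open"; python3 -m pendant '[[0.03,0.013,0.0465,0,0],[0.03,0.013,0.0465,0,0],[0.03,0,0,0,0],[0.03,0,0,0,0],[0.03,0,0,0,0]]'|grep -E "ee|rot|open"
python3 - <<'E'
from h import *
robot_o=robot.get_obs();print(robot_o["ee_pos"])
im=robot.camera("wrist")[:,:,::-1];s=robot.camera("side")[:,:,::-1]
cv2.imwrite("pics/w5.png",np.hstack([im[200:400,230:430].repeat(2,0).repeat(2,1),cv2.resize(s[140:290,200:350],(400,400))]))
E
```

```text
ee_pos: [558.6, -123.2, 227.2]
opening: 42.6
ee_pos: [571.9, -30.1, 227.9]
tool_rot: [-180.0, -0.1, 156.7]
opening: 42.9
[571.86947801 -30.11734567 227.87022596]
```

View pics/w5.png

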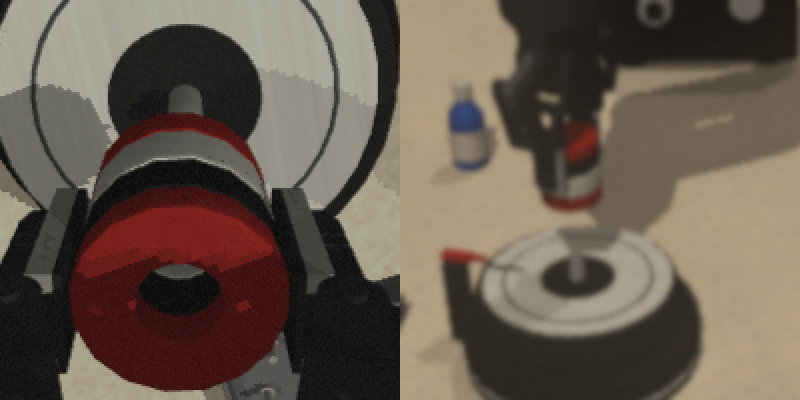

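The left half shows the puck's top face centred at crop (180,288) and the axle tip at about (185,87), just ahead. The right half shows it hanging upright over the axle. I'll cast both and compare.

```bash
python3 - <<'E'
from h import *
o=robot.get_obs();W=cal("wrist",o);print(o["ee_pos"])
z=o["ee_pos"][2]-89.2
a=cast(W,[[230+185/2,200+88/2]],99)[0]; b=cast(W,[[230+180/2,200+288/2]],z+50)[0]; e=cast(W,[[230+70/2,200+288/2],[230+290/2,200+288/2]],z+50)
d=(a-b)[:2];y=np.radians(o["tool_rot"][2]);print(a,b,"diam",np.hypot(*(e[1]-e[0])),"shift tx,ty",d@[np.cos(y),np.sin(y)],d@[np.sin(y),-np.cos(y)])
E
```

```text
[572.05903828 -30.18117878 228.13343334]Traceback (most recent call last):
  File "<stdin>", line 5, in <module>
TypeError: return arrays must be of ArrayType
```

```bash
python3 - <<'E'
from h import *
o=robot.get_obs();W=cal("wrist",o)
z=o["ee_pos"][2]-89.2
a=cast(W,[[230+185/2,200+88/2]],99)[0]; b=cast(W,[[230+180/2,200+288/2]],z+50)[0]; e=cast(W,[[230+70/2,200+288/2],[230+290/2,200+288/2]],z+50)
d=(a-b)[:2];y=np.radians(o["tool_rot"][2]);print(a,b,"diam",np.linalg.norm(e[1]-e[0]),"shift tx,ty",d@[np.cos(y),np.sin(y)],d@[np.sin(y),-np.cos(y)])
E
```

```text
[561.34400751 -22.36802689  99.        ] [570.05277418 -28.09261302 188.93343334] diam 42.36332400534437 shift tx,ty 10.263918062192646 1.8070665113685676
```

The visible part of the axle is its foot, because the puck hides the tip. I'll recast using the hub circle's centre at z=70.

```bash
python3 - <<'E'
from h import *
o=robot.get_obs();W=cal("wrist",o);t=cv2.imread("pics/w5.png")[:,:400].copy()
z=o["ee_pos"][2]-89.2
# hub centre: upper arc of the dark disc, known radius 27.2
P=[]
g=t.max(2)
for v in range(30,100,4):
    x=np.where(g[v,90:285]<75)[0]+90
    if len(x)>20:P+= [[230+x[0]/2,200+v/2],[230+x[-1]/2,200+v/2]]
Q=cast(W,P,70)[:,:2]
from scipy.optimize import least_squares
s=least_squares(lambda c:np.hypot(*(Q-c).T)-27.2,[572,-29],loss="soft_l1");print("hub",s.x,np.abs(s.fun).max())
b=cast(W,[[230+180/2,200+288/2]],z+50)[0];d=s.x-b[:2];y=np.radians(o["tool_rot"][2]);print(b,"shift tx,ty",d@[np.cos(y),np.sin(y)],d@[np.sin(y),-np.cos(y)])
E
```

```text
hub [573.43376776 -27.5473281 ] 0.7293171581387341
[570.05277418 -28.09261302 188.93343334] shift tx,ty -2.888511017840042 1.839825341325625
```

```bash
python3 -m pendant '[[0.03,-0.0018,0.0014,0,0],[0.03,0,0,0.02,0],[0.03,0,0,0.01,0],[0.03,0,0,0.008,0],[0.03,0,0,0,0]]'|grep -E "ee|wri"; python3 -m pendant '[[0.03,0,0,0.004,0],[0.03,0,0,0.004,0],[0.03,0,0,0.003,0],[0.03,0,0,0,0]]'|grep -E "ee|wri"
```

```text
ee_pos: [574.3, -28.6, 189.8]
wrist_force: [-1.1, 0.2, -3.9]
ee_pos: [574.4, -28.5, 179.1]
wrist_force: [0.5, 0.4, -2.9]
```

```bash
python3 -m pendant '[[0.03,0,0,0.003,0],[0.03,0,0,0.003,0],[0.03,0,0,0,0]]'|grep -E "ee|wri"; python3 -m pendant '[[0.03,0,0,0.003,0],[0.03,0,0,0.003,0],[0.03,0,0,0.003,0],[0.03,0,0,0,0]]'|grep -E "ee|wri"
```

```text
ee_pos: [574.3, -28.6, 173.0]
wrist_force: [0.2, -0.6, -2.8]
ee_pos: [574.3, -28.6, 164.0]
wrist_force: [0.4, -0.2, -3.9]
```

```bash
python3 -m pendant '[[0.03,0,0,0.002,0],[0.03,0,0,0.001,0],[0.03,0,0,0.001,0],[0.03,0,0,0,0]]'|grep -E "ee|wri"; python3 -m pendant '[[0.03,0,0,0.0007,0],[0.03,0,0,0,0]]'|grep -E "ee|wri"
```

```text
ee_pos: [574.5, -28.5, 160.3]
wrist_force: [-0.2, -0.7, -4.0]
ee_pos: [574.5, -28.5, 159.6]
wrist_force: [-0.6, 0.8, -3.3]
```

```bash
python3 -m pendant '[[0.03,0,0,0.0006,0],[0.03,0,0,0,0]]'|grep -E "ee|wri"; python3 -m pendant '[[0.03,0,0,0.0006,0],[0.03,0,0,0,0]]'|grep -E "ee|wri"
```

```text
ee_pos: [574.6, -28.6, 159.2]
wrist_force: [-0.7, 0.0, -0.3]
ee_pos: [574.6, -28.6, 159.2]
wrist_force: [-3.9, 0.0, 5.7]
```

TCP is at 159.2 and the puck's underside at 70.0, so it is fully down. I'll ease off, release and rise.

```bash
python3 -m pendant '[[0.03,0,0,-0.0006,0],[0.046,0,0,0,0],[0.05,0,0,0,0],[0.065,0,0,0,0],[0.065,0,0,0,0]]' 20|grep -E "ee|wri|open"; python3 -m pendant '[[0.065,0,0,-0.01,0],[0.065,0,0,-0.03,0],[0.065,0,0,-0.05,0],[0.065,0,0,-0.06,0],[0.065,0.03,0,0,0]]'|grep -E "ee|wri|open"
python3 -m pendant '[[0.065,-0.06,0,0,0],[0.065,-0.06,0,0,0],[0.065,0,0,0,0],[0.065,0,0,0,0]]'|grep ee
python3 - <<'E'
from h import *
s=robot.camera("side")[:,:,::-1];w=robot.camera("wrist")[:,:,::-1];o=robot.get_obs();print(proj(cal("wrist",o),[[572.8,-29.2,70]]))
cv2.imwrite("pics/fw.png",w);cv2.imwrite("pics/f.png",np.hstack([cv2.resize(w,(440,330)),cv2.resize(s[190:310,200:330],(357,330))]))
E
```

```text
ee_pos: [574.6, -28.6, 159.0]
wrist_force: [0.5, 0.3, -0.1]
opening: 65.2
ee_pos: [550.4, -17.2, 315.0]
wrist_force: [-0.2, -0.3, -0.1]
opening: 65.3
ee_pos: [656.7, -64.1, 308.9]
[[316.78218927 119.64666094]]
```

View pics/f.png

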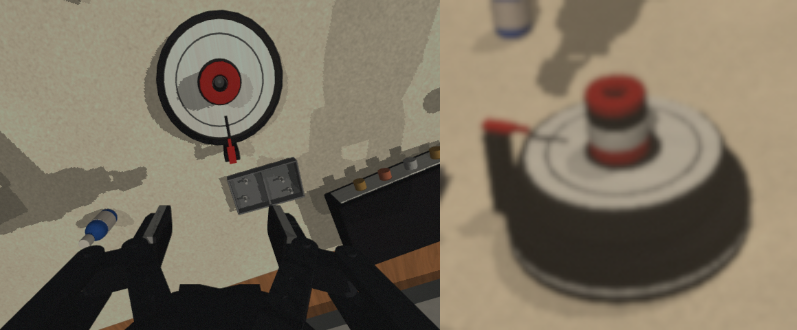

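The puck sits flat and fully down over the axle at (220,82). The mark, ending at (231,137), lines up with the pointer at (231,143), and nothing else has moved. Handing in.

```bash
python3 -c "
from cell import robot
print(robot.get_obs()['clock'],robot.job_done())"
```

```text
the job is handed in; nothing more can be done
29.05 None
```

The job is handed in at 29 s: the mark was last measured within about 1° of the red pointer, and the clamp puck sits flat and fully down on the wheel with the robot clear; the highest rim push I read was about 15 N.

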